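Null the comparator balance with the tuning tool

ROBOT

A 7-joint arm with a two-finger parallel gripper is mounted at the origin on a cart in front of the work surface, level with it; the furniture and walls round the work are solid. World frame = base frame: x ahead of the robot, y to its left, z up, the work surface at z = 0. Lengths are in m, angles in rad, forces in N, time in s.
With the tool pointing down it reaches from about 0.4 to 0.875 m from the base axis. Payload 19.3 kg.
Tool frame: the origin (TCP) lies at the very end of the fingers, on their centre line; the grasp point (between the pads) lies 19 mm behind it; z points along the fingers, y is the line along which they close (so a half turn about z gives the same grasp; the last joint's range is limited). The gripper opens to 85 mm and grips with 20 to 120 N. Pads are 22 mm wide; open, the fingers measure 114 mm over their backs; the gripper's body (76 mm by 85 mm) begins 54 mm behind the grasp point. The pads swing forward as they close: fully open they stand 13 mm farther back than shut.
Start: joints at [-1.213, 0.521, -0.036, 1.599, 0.021, 1.021, -0.113], TCP at [0.259, 0.569, 0.231] pointing down, gripper open.
Joint ranges: [-2.91, 2.91], [-0.3, 2.13], [-1.5, 1.42], [0.17, 2.43], [-1.26, 4.41], [0.16, 1.93], [-2.52, 2.52]. Speed limits (rad/s): [1.89, 1.89, 2.39, 2.39, 3.01, 3.01, 3.01].

INTERFACE

Orientations are given as [roll, pitch, yaw] about the fixed x, y, z axes, in that order (R = Rz(yaw) Ry(pitch) Rx(roll)).
In Python, from workcell import bot gives the robot as it stands.
- The arm moves only by the shell command python3 -m crank 'ROWS' [FORCE]. ROWS is a JSON object of lists of equal length, an entry for each row: "travel": the shift along the world's x, y, z in cm, a list of three; "turn": the turn, a rotation vector about the world's x, y, z in degrees, a list of three; "gripper": the closure, from 0 (fully open) to 1 (shut). A call has exactly 5 rows; each row is the pose to reach, as a shift and turn from the pose commanded when the call began; what a row does not reach only later rows make up. A row lasts 1/10 s, in which the tool goes at most 50 mm and 8.59 degrees, less where a joint would pass 70% of its speed; a pose out of reach is approached as far as the arm can. A call with a gripper value outside its range is refused whole. The fingers move at their own pace and stop on an object; FORCE is the grip in N (left out, the last holds). Time passes only in rows, so rows that repeat a pose let the fingers close, or fill a call up. It gives the time, the measured TCP pose, the force, the opening and the grip force at its end, in the units of the state.
- bot.observe(): the state, without advancing time (a new reading comes with each control period).
- bot.grab_frame(name): name is "scene" or "top" or "wrist"; returns a dict with "pixels" (420x560x3 uint8, red, green, blue), "fx", "fy", "cx", "cy" (pixels), "extrinsics" (4x4, takes a point from world to camera coordinates). Camera axes: x right, y down, z forward; pixel columns grow to the right and rows downward; lengths in m; the calibration is good to about 2 mm. A picture is of the moment at which its call begins. There is no depth.
- bot.job_done(): hands the job in; it is judged then, once.
The state is a dict: "clock": time; "qpos": joint angles; "qd": joint speeds; "joint_efforts": joint torques, N m; "position": TCP position; "tool_rot": TCP orientation; "force": force on the tool from outside, world axes, zero at the start; "moment": the same for the moment, N m; "grip_width": finger opening in m; "finger_force": force on a finger pad.
Only numpy, scipy, OpenCV 4.12 (cv2) and the standard library are available. Lean on these libraries where they do the work, as an engineer would, in place of code of your own. Each camera call takes 0.05 s, during which the arm holds its last target. There are 200 camera calls.

TASK

The comparator balance reads left of zero with its 100 g reference weight on the pan. Take the plastic tuning tool out of its stand, feel its blade gently and fully into the slot of the spring-loaded trimmer screw at the foot of the guide bush, and turn the screw until the meter needle stands in the green band; then put the tool back into its stand and leave it there. Leave the three brass weights where they are and do not lean on the balance.

Things in the scene. Friction and masses are not known exactly. Their poses are not given: they have to be found in the camera images.
- balance: white bench balance, 190 (x) x 170 (y) x 58 mm high, fixed. Origin: centre of its underside; x points to its back, y to its left, z up. In front a meter slopes up at 21 deg to the back; behind, left, the weighing pan (92 mm across, top at z 74, centre at x +45, y +32) and, right, the aluminium guide bush of the trimmer (31 mm across, at x +45, y -56)
- bush_mouth (a point): centre of the guide bush's mouth, 80 mm above the worktop. The mouth is a 45 deg cone, 22.6 mm across at the top; 3.5 mm down begins a straight bore of 15.6 mm, open to the screw
- screw_top (a point): centre of the flat top of the brass trimmer screw at rest, 14 mm below the bush mouth (a fixed point); 15 mm across; slot across its full width, 3.4 mm wide, 5 mm deep, at start anywhere within 1.2 rad either side of the balance's y axis (not measured). The screw sits on a spring: it sinks up to 1.5 mm before a hard stop (1.8 N to start, 4.5 N at the stop); turning friction 0.035 N m
- needle_tip (a point): tip of the red meter needle, 52 mm from its pivot; it swings in the plane of the meter and starts left (+y of the balance) of zero. Turning the screw clockwise, seen from above, swings it to the right by 0.28 of the screw's angle; at zero the slot lies 1.64 to 1.93 rad clockwise of the balance's y axis, well before the end stop at 2.3 rad
- zero_mark (a point): middle of the green band (8 mm wide) at mid-scale, where the needle tip stands at zero
- tuning_tool: plastic tuning tool, 105 mm long, 40 g, standing upright in its stand. Origin: middle of the blade's end; z points up to the handle. From the tip: flat blade 6 mm long, 12 mm wide along y, 2 mm thick along x; round white shaft of 14 mm to z 50; orange collar 27 mm across to z 54; square orange handle 16 x 16 mm (faces along x and y) to z 105
- tool_tip (a point): middle of the end of the tool's blade (the same point as the tool's origin). More than 25 N of the tool against the balance, pushing or twisting, spoils the trimmer
- stand: fixed stand: black round foot of 68 mm, grey tube 32 mm across, 64 mm high. Origin: centre of its underside
- stand_mouth (a point): centre of the stand's mouth, at its top: a 45 deg cone 22.6 mm across, then a 15.6 mm bore, closed 52 mm down. The tool stands in it with its collar on the mouth, the tip 50 mm below this point
- ref_weight: brass 100 g reference weight, 24 mm across, 37 mm high, on the pan; origin at the centre of its underside
- weight_big: brass 200 g weight, 30 mm across, 46 mm high, right of the balance; origin at the centre of its underside
- weight_little: brass 50 g weight, 20 mm across, 30 mm high, right of the balance; origin at the centre of its underside
Mind the look-alikes: they are no part of the job. What is shaped like the tuning_tool but pink or turquoise is not meant. Leave any orange look-alike of the stand alone.

How it is judged:
By the outcome, as a careful person would: the job done as asked, in the order asked, and still so for the second after the job is handed in, with the robot touching nothing.
It also fails if it takes over 67 s, if anything falls off the work surface, if the arm or the gripper's body presses on something with over 40 N, if the wrist force passes 120 N, or if a joint passes its speed limit or range.

## Working session

There is one attempt and no reset: what is moved stays moved. The work goes in short steps, Python scripts to look and compute and a shell command to move; the robot and the scene stay as the last step left them, time stands still between calls to the robot, and variables do not carry over. Pictures are saved under pics/ and viewed, at most 10 in all, crops included, and the job is handed in when it is done.

```bash
mkdir -p pics; ls; cat > h.py <<'E'
from workcell import bot
import numpy as np, cv2, json
def shot(name,fn):
    f=bot.grab_frame(name); cv2.imwrite('pics/'+fn+'.png',f['pixels'][:,:,::-1])
    json.dump({k:(np.array(f[k]).tolist()) for k in('fx','fy','cx','cy','extrinsics')},open('pics/'+fn+'.json','w'))
def crop(fn,x0,y0,w,h,s,out):
    im=cv2.imread('pics/'+fn+'.png')[y0:y0+h,x0:x0+w]; cv2.imwrite('pics/'+out+'.png',cv2.resize(im,None,fx=s,fy=s,interpolation=cv2.INTER_CUBIC))
def P(fn):
    c=json.load(open('pics/'+fn+'.json'));E=np.array(c['extrinsics'])
    return np.array([[c['fx'],0,c['cx']],[0,c['fy'],c['cy']],[0,0,1]])@E[:3]
def tri(*obs): # (fn,(u,v))
    A=[]
    for fn,(u,v) in obs:
        p=P(fn);A+=[u*p[2]-p[0],v*p[2]-p[1]]
    A=np.array(A);X,*_=np.linalg.lstsq(A[:,:3],-A[:,3],rcond=None)
    return X
def atz(fn,uv,z):
    p=P(fn);u,v=uv;A=np.array([u*p[2]-p[0],v*p[2]-p[1]])
    return np.append(np.linalg.solve(A[:,:2],-A[:,3]-A[:,2]*z),z)
def proj(fn,X):
    q=P(fn)@np.append(X,1);return q[:2]/q[2]
E
python3 - <<'E'
from h import *
for n in('scene','top','wrist'):shot(n,n+'0')
s=bot.observe();print(s)
a=cv2.imread('pics/scene0.png');b=cv2.imread('pics/top0.png')
for n in('scene0','top0'):
    cv2.imwrite('pics/%sb.png'%n,cv2.resize(cv2.imread('pics/%s.png'%n),(800,600),interpolation=cv2.INTER_CUBIC))
E
```

```text
pics
{'clock': 0.15, 'qpos': array([-1.21318648,  0.52187164, -0.0363534 ,  1.5998413 ,  0.02119543,
        1.0211077 , -0.11283056]), 'qd': array([-0.00062445, -0.00069221,  0.00096237, -0.00138605,  0.00092504,
        0.00152218, -0.00017546]), 'joint_efforts': array([ 3.03497342e-03, -9.27390361e+01,  1.98115245e+00, -3.70056331e+01,
        1.80633349e-02,  6.40445505e-03,  2.69413778e-05]), 'position': array([0.2592107 , 0.56844921, 0.23087386]), 'tool_rot': array([-3.14075007e+00,  3.91964367e-05,  2.71375943e+00]), 'force': array([-0.33710569,  0.53339635, -0.27186118]), 'moment': array([-0.00181976, -0.0195823 ,  0.01389295]), 'finger_force': 0.0, 'grip_width': 0.0852550949634005}
```

View pics/scene0b.png

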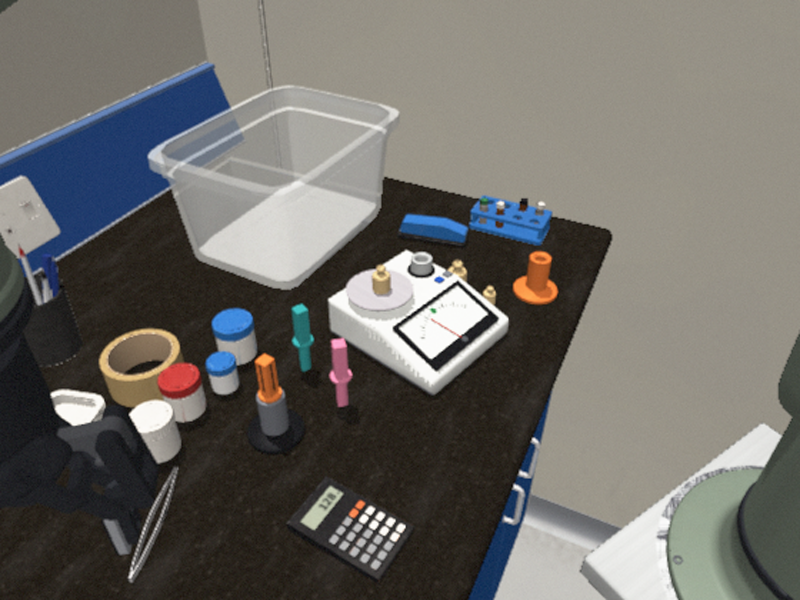

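View pics/top0b.png

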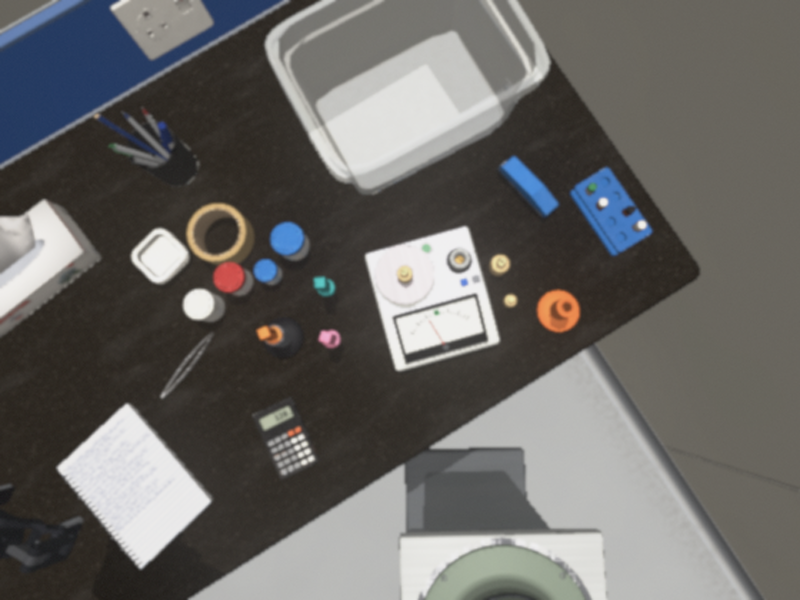

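Scene view (800-px scale): the orange tool is at (267,375) in the grey stand at (275,420). The look-alikes are teal (302,340), pink (341,370) and the orange stand (537,280). In the top view the tool is at (270,335), teal at (323,287), pink at (330,339) and the orange stand at (558,310). I choose the orange tool in the grey tube on the black foot, and check it in close crops.

```bash
python3 - <<'E'
from h import *
def c(fn,x0,y0,w,h,s):
    im=cv2.imread('pics/'+fn+'.png')[y0:y0+h,x0:x0+w];im=cv2.resize(im,None,fx=s,fy=s,interpolation=cv2.INTER_CUBIC)
    for i in range(0,w,10):
        cv2.line(im,(i*s,0),(i*s,6 if i%50 else 14),(0,255,255),1)
        if i%20==0: cv2.putText(im,str(x0+i),(i*s,24),0,.38,(0,255,255),1)
    for i in range(0,h,10):
        cv2.line(im,(0,i*s),(6,i*s),(0,255,255),1)
        if i%20==0: cv2.putText(im,str(y0+i),(8,i*s+4),0,.38,(0,255,255),1)
    return im
a=c('scene0',170,240,50,80,7); b=c('top0',170,220,60,40,7)
out=np.zeros((560,780,3),np.uint8); out[:560,:350]=a; out[:280,355:775]=b
cv2.imwrite('pics/c1.png',out)
a=c('scene0',225,165,140,110,4);b=c('top0',250,155,120,110,4)
a=c('scene0',225,170,135,105,4)[:,:]; b=cv2.resize(b,None,fx=.54,fy=.54)
out=np.zeros((600,800,3),np.uint8);out[:420,:540]=a;out[:b.shape[0],541:541+b.shape[1]]=b[:,:259]
cv2.imwrite('pics/c2a.png',a);cv2.imwrite('pics/c2.png',c('top0',250,155,105,110,5))
E
```

```text
(no output)
```

View pics/c1.png

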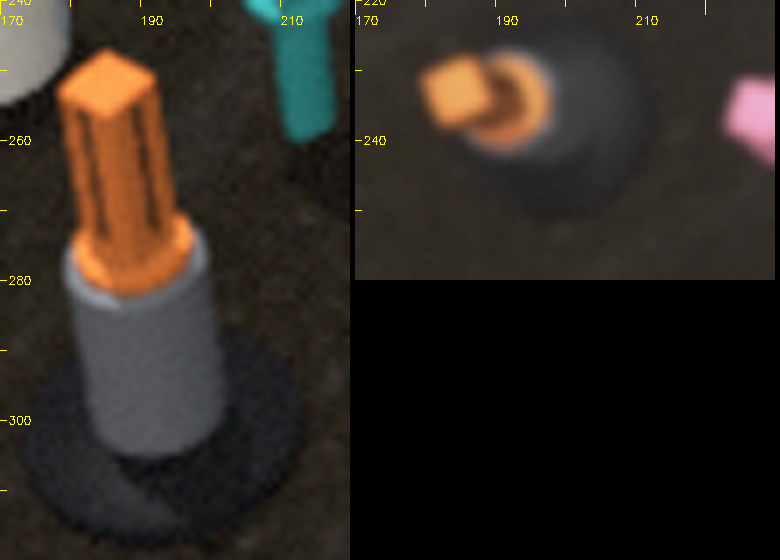

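View pics/c2.png

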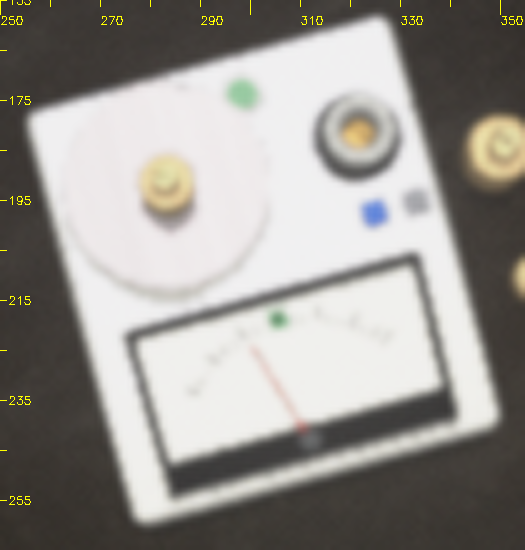

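View pics/c2a.png

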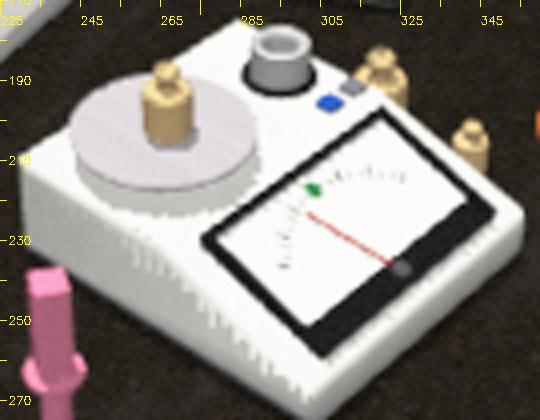

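```bash
python3 - <<'E'
from h import *
S,T='scene0','top0'
def t(n,s,u):
    X=tri((S,s),(T,u));print(n,X.round(4),'res',(proj(S,X)-s).round(1),(proj(T,X)-u).round(1));return X
t('handletop(z.119)',(185.4,252.2),(184.6,232.9))
t('collar(z~.068)',(188.7,273.5),(191.4,234.4))
t('foot',(193,302.5),(198.1,236.7))
b=t('bush(.08)',(295.5,181),(321.4,181))
zm=t('zero',(303.3,217.3),(305.6,218.6))
t('needle',(302,223.5),(300.4,224.6)); t('piv',(325.3,237),(310.8,240))
w=t('refw top',(266.7,187),(282.8,191))
c=np.array([(179.3,231.1),(187.4,227.9),(190.3,234.3),(181.4,238.3)])
q=[atz(T,p,.119) for p in c]
for i in range(4):
    d=q[(i+1)%4]-q[i];print(np.hypot(*d[:2]).round(4),np.degrees(np.arctan2(d[1],d[0])).round(1))
print('at z',atz(T,(184.6,232.9),.119),atz(T,(191.4,234.4),.068),atz(S,(185.4,252.2),.119),atz(T,(198.1,236.7),.005))
print('bush top',atz(T,(321.4,181),.08),atz(S,(295.5,181),.08))
# balance back corners
k=[atz(T,(256.2,178),.056),atz(T,(326.5,158.5),.056)]
d=k[1]-k[0];print(k,'len',np.hypot(*d[:2]),'balance yaw',np.degrees(np.arctan2(d[1],d[0]))+90)
s=bot.observe();print(s['position'],np.degrees(s['tool_rot']))
E
```

```text
handletop(z.119) [0.4678 0.3426 0.119 ] res [-0.2 -0. ] [0.2 0.1]
collar(z~.068) [0.4681 0.342  0.0712] res [0.2 0. ] [-0.2 -0.1]
foot [0.4666 0.3437 0.0035] res [-0.1 -0. ] [0.1 0. ]
bush(.08) [0.5739 0.0534 0.0811] res [-0.4 -0.1] [0.4 0.3]
zero [0.4958 0.0905 0.0553] res [-0.2 -0. ] [0.2 0.1]
needle [0.4831 0.1027 0.0542] res [-0.1 -0. ] [0.1 0. ]
piv [0.4466 0.0774 0.0347] res [-1.6 -0.2] [1.3 1.2]
refw top [0.5499 0.138  0.1134] res [0. 0.] [-0. -0.]
0.0179 -70.1
0.0147 -155.7
0.02 112.6
0.0156 16.5
at z [0.46807017 0.34298929 0.119     ] [0.46809743 0.34251136 0.068     ] [0.46745482 0.342382   0.119     ] [0.46659828 0.3435185  0.005     ]
bush top [0.57484201 0.05409168 0.08      ] [0.57461306 0.05180269 0.08      ]
[array([0.59157182, 0.19881389, 0.056     ]), array([0.63083396, 0.03882222, 0.056     ])] len 0.16473873063352046 balance yaw 13.78798402275521
[0.2592107  0.56844921 0.23087386] [-1.79951724e+02  2.24579040e-03  1.55486962e+02]
```

The crops confirm the orange square handle in the grey tube. The tool is at (0.468, 0.3425) with the handle top at z 0.119 and its faces at about 20° mod 90. The bush is at (0.574, 0.053). The needle sits left of zero, so the screw needs about 70° clockwise. Next I move above the tool.

```bash
python3 -m crank '{"travel":[[3,-3,0],[6,-6.5,0],[9,-9.7,0],[12,-13,0],[15,-16,0]],"turn":[[0,0,-8],[0,0,-16],[0,0,-24],[0,0,-32],[0,0,-40]],"gripper":[0.3,0.3,0.3,0.3,0.3]}' 60
python3 -m crank '{"travel":[[3,-3,0],[5.9,-6.6,-2],[5.9,-6.6,-3],[5.9,-6.6,-3],[5.9,-6.6,-3]],"turn":[[0,0,-5.5],[0,0,-5.5],[0,0,-5.5],[0,0,-5.5],[0,0,-5.5]],"gripper":[0.3,0.3,0.3,0.3,0.3]}'
python3 - <<'E'
from h import *
shot('wrist','w1');s=bot.observe();print(s['position'],np.degrees(s['tool_rot']),s['qpos'])
E
```

```text
clock: 0.65
position: [0.4103, 0.4069, 0.2313]
tool_rot: [-3.141, 0.0, 2.01]
force: [0.9, 0.1, 0.9]
grip_width: 0.0599
finger_force: 0.0
clock: 1.15
position: [0.4677, 0.3435, 0.2013]
tool_rot: [-3.141, -0.0, 1.921]
force: [-0.3, 0.1, -0.2]
grip_width: 0.06
finger_force: 0.0
[0.46767917 0.34381802 0.2016617 ] [ 1.79997038e+02 -3.15036548e-02  1.10082333e+02] [-0.87438294  0.4917548   0.19470882  1.75995454 -0.11744514  0.90090947
 -0.27865487]
```

View pics/w1.png

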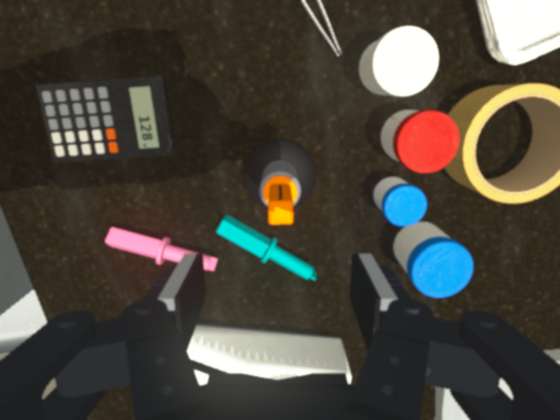

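The wrist view shows the orange handle top at about (281,214), square to the fingers. Pink, teal and the jars are clear of the finger line.

```bash
python3 - <<'E'
from h import *
im=cv2.imread('pics/w1.png');h=cv2.cvtColor(im,cv2.COLOR_BGR2HSV)
m=((h[...,0]>8)&(h[...,0]<22)&(h[...,1]>180)&(h[...,2]>225)).astype(np.uint8);m[:170]=0;m[240:]=0;m[:,:250]=0;m[:,320:]=0
for v in range(185,230,2):
    x=np.where(m[v])[0];print(v,(x.min(),x.max(),len(x)) if len(x) else '')
E
```

```text
185 (np.int64(266), np.int64(290), 6)
187 (np.int64(265), np.int64(295), 6)
189 (np.int64(264), np.int64(291), 6)
191 (np.int64(264), np.int64(296), 7)
193 (np.int64(264), np.int64(296), 7)
195 (np.int64(264), np.int64(292), 7)
197 (np.int64(265), np.int64(295), 5)
199 (np.int64(266), np.int64(292), 4)
201 (np.int64(267), np.int64(293), 8)
203 (np.int64(268), np.int64(291), 24)
205 (np.int64(270), np.int64(291), 22)
207 (np.int64(270), np.int64(291), 22)
209 (np.int64(270), np.int64(291), 15)
211 (np.int64(269), np.int64(291), 9)
213 (np.int64(269), np.int64(292), 4)
215 (np.int64(269), np.int64(292), 4)
217 (np.int64(269), np.int64(292), 4)
219 (np.int64(269), np.int64(292), 4)
221 (np.int64(269), np.int64(292), 5)
223 (np.int64(270), np.int64(290), 21)
225 
227 
229
```

```bash
python3 - <<'E'
from h import *
for z in(.117,.119): print(atz('w1',(280.8,213.3),z))
q=[atz('w1',p,.119) for p in((270,202.5),(292,202.5),(292.8,224.3),(268.8,224.3))]
for i in range(4):
    d=q[(i+1)%4]-q[i];print(np.hypot(*d[:2]).round(4),np.degrees(np.arctan2(d[1],d[0])).round(1))
print(tri(('w1',(280.8,213.3)),('scene0',(185.4,252.2)),('top0',(184.6,232.9))))
E
```

```text
[0.47085001 0.34116706 0.117     ]
[0.47060951 0.34176594 0.119     ]
0.0139 20.1
0.0146 -67.3
0.0154 -159.9
0.0146 106.7
[0.46894538 0.34228726 0.11841077]
```

```bash
python3 -m crank '{"travel":[[0.1,-0.1,-3],[0.1,-0.1,-6],[0.1,-0.1,-9],[0.1,-0.1,-11.5],[0.1,-0.1,-12.4]],"turn":[[0,0,0],[0,0,0],[0,0,0],[0,0,0],[0,0,0]],"gripper":[0.3,0.3,0.3,0.3,0.3]}' 60
python3 -m crank '{"travel":[[0,0,0],[0,0,0],[0,0,0],[0,0,0],[0,0,0]],"turn":[[0,0,0],[0,0,0],[0,0,0],[0,0,0],[0,0,0]],"gripper":[0.6,0.85,0.95,1,1]}' 60
python3 -m crank '{"travel":[[0,0,0],[0,0,0],[0,0,0],[0,0,0],[0,0,0]],"turn":[[0,0,0],[0,0,0],[0,0,0],[0,0,0],[0,0,0]],"gripper":[1,1,1,1,1]}' 60
```

```text
clock: 1.7
position: [0.468, 0.3422, 0.0757]
tool_rot: [-3.139, 0.0, 1.921]
force: [-0.4, 0.3, 0.1]
grip_width: 0.0597
finger_force: 0.0
clock: 2.2
position: [0.4698, 0.3423, 0.0785]
tool_rot: [3.14, -0.001, 1.92]
force: [-0.8, 0.5, 8.1]
grip_width: 0.0153
finger_force: 60.3
clock: 2.7
position: [0.4698, 0.3422, 0.0785]
tool_rot: [3.14, -0.001, 1.92]
force: [-0.2, -0.6, 8.8]
grip_width: 0.0154
finger_force: 60.4
```

```bash
python3 -m crank '{"travel":[[0,0,1.5],[0,0,4],[0,0,7],[0,0,10],[0,0,12]],"turn":[[0,0,0],[0,0,0],[0,0,0],[0,0,0],[0,0,0]],"gripper":[1,1,1,1,1]}' 60
python3 -m crank '{"travel":[[0,0,0],[0,0,0],[0,0,0],[0,0,0],[0,0,0]],"turn":[[0,0,0],[0,0,0],[0,0,0],[0,0,0],[0,0,0]],"gripper":[1,1,1,1,1]}' 60
python3 - <<'E'
from h import *
shot('scene','s2');shot('top','t2');shot('wrist','w2')
s=bot.observe();print(s['position'],s['force'],s['moment'])
a=cv2.resize(cv2.imread('pics/s2.png')[200:300,150:230],(400,500),interpolation=cv2.INTER_CUBIC)
b=cv2.resize(cv2.imread('pics/w2.png'),(400,300))
o=np.zeros((500,800,3),np.uint8);o[:,:400]=a;o[:300,400:]=b
cv2.imwrite('pics/c3.png',o)
E
```

```text
clock: 3.2
position: [0.4697, 0.3418, 0.2006]
tool_rot: [3.139, -0.001, 1.919]
force: [-0.1, -0.8, -0.5]
grip_width: 0.0151
finger_force: 59.7
clock: 3.7
position: [0.4691, 0.3415, 0.1967]
tool_rot: [-3.141, 0.0, 1.92]
force: [0.9, 0.5, -0.9]
grip_width: 0.0151
finger_force: 59.7
[0.46926257 0.34156042 0.19700702] [-0.54636344 -1.32549833 -0.37818543] [0.01010649 0.0407626  0.00265779]
```

View pics/c3.png

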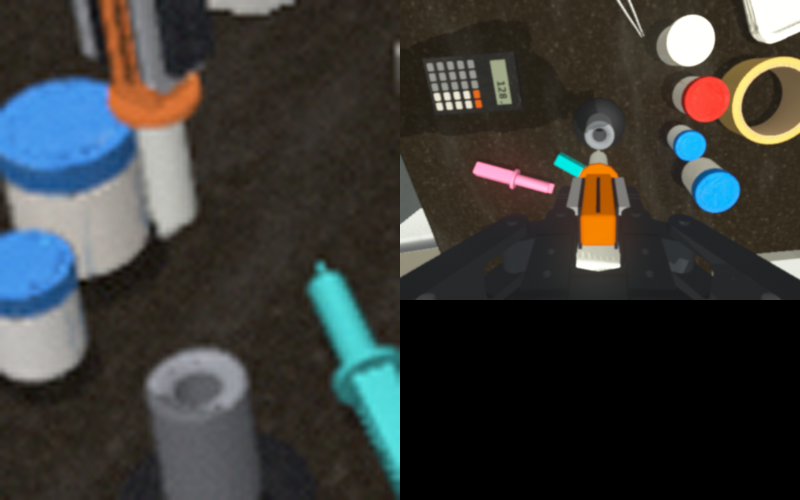

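The grey stand mouth is at crop (197,388), i.e. scene pixel (189.4,277.6). The tool hangs straight, and the blade is too small to judge at this size, so I read it by numbers.

```bash
python3 - <<'E'
from h import *
g=cv2.cvtColor(cv2.imread('pics/w2.png'),cv2.COLOR_BGR2GRAY)
for v in range(196,234,2):print(v,' '.join('%3d'%x for x in g[v,262:298:1]))
g=cv2.cvtColor(cv2.imread('pics/s2.png'),cv2.COLOR_BGR2GRAY)
for v in range(236,252):print(v,' '.join('%3d'%x for x in g[v,174:194]))
X=np.array([.469,.342,.134])
print(proj('w2',X),proj('w2',X+[0,0,.006]),proj('s2',X),proj('s2',X+[0,0,.006]))
E
```

```text
196 172 176 179 181 181 179 176 172 166 156 142 124 108  98  94  92  91  90  90  91  93  98 108 123 138 148 154 158 162 165 169 172 175 177 176 163
198 160 172 177 180 182 182 181 178 175 172 168 162 155 146 137 130 125 123 125 130 136 142 148 154 158 159 159 161 166 170 173 175 176 176 164 136
200 131 155 169 175 178 180 181 182 181 179 177 175 172 171 168 166 164 163 163 164 164 165 165 167 167 168 169 171 173 175 176 177 172 156 126  91
202  80 108 133 154 168 176 178 180 181 182 183 181 180 179 178 177 176 176 175 174 174 174 174 173 174 175 175 175 176 176 172 163 142 110  76  56
204  53  59  79 105 134 155 167 173 176 178 180 181 181 182 182 182 182 181 180 180 179 178 178 177 177 176 176 174 168 157 139 111  82  61  51  50
206  52  52  54  59  75  97 117 134 146 158 166 172 174 176 177 178 178 178 178 178 177 176 175 172 169 163 155 140 118  92  71  59  54  56  55  54
208  54  54  54  54  55  58  62  68  78  92 109 124 135 144 151 157 158 157 156 154 151 145 135 124 110  94  82  71  59  52  51  54  56  57  57  55
210  54  55  54  54  54  55  55  54  53  57  63  71  83 104 129 
[... 2467 characters left out ...]

245 156 152 150 142 130  97  35 117 181 179 169 134  76  39  35  36  42  40  37  35
246 156 154 148 142 133 103  31 104 157 146 121  72  39  38  39  38  42  38  35  39
247 157 153 148 145 125  77  33  58  91  91  52  37  37  37  41  43  41  41  35  37
248 157 151 145 143 115  57  25  18  33  35  40  40  38  42  42  45  41  40  38  35
249 159 151 147 136  95  26  24  25  25  33  36  37  46  42  38  39  36  40  36  34
250 160 155 139 102  29  26  22  26  21  31  45  40  43  37  36  38  36  36  37  38
251 155 142 104  39  31  26  25  22  26  31  38  42  41  39  34  37  36  40  34  43
[277.39634284 218.3292162 ] [277.40011101 221.70684622] [184.02889601 244.34713303] [183.55546351 241.41875787]
```

```bash
python3 - <<'E'
from h import *
a=np.radians(110);d=np.array([np.cos(a),np.sin(a),0])
X=np.array([.4693,.3416,.1345])
for dd in(d,np.array([-d[1],d[0],0])):
    print([proj('s2',X+k*.006*dd).round(1) for k in(-1,1)],[proj('w2',X+k*.006*dd).round(1) for k in(-1,1)])
print('disc far',proj('w2',X+[0,0,.006]+.007*d))
print('stand mouth',tri(('s2',(189.4,277.6)),('w2',(279,183.4)),('t2',proj('t2',[.468,.3425,.064]))))
print(tri(('s2',(189.4,277.6)),('w2',(279,183.4))),atz('s2',(189.4,277.6),.064),atz('w2',(279,183.4),.064))
E
python3 -m crank '{"travel":[[1.5,-4.2,1],[3,-8.4,1],[4.7,-13,1],[6.2,-17,1],[7.5,-20.5,1]],"turn":[[0,0,-8],[0,0,-16],[0,0,-24],[0,0,-32],[0,0,-38]],"gripper":[1,1,1,1,1]}' 60
python3 -m crank '{"travel":[[1.5,-4.2,0],[3,-8.4,0],[3,-8.4,0],[3,-8.4,0],[3,-8.4,0]],"turn":[[0,0,0],[0,0,0],[0,0,0],[0,0,0],[0,0,0]],"gripper":[1,1,1,1,1]}' 60
python3 - <<'E'
from h import *
shot('wrist','w3')
s=bot.observe();print(s['position'],np.degrees(s['tool_rot']),s['force'],s['moment'],s['qpos'])
u=proj('w3',np.array([.574,.053,.08])).round().astype(int);print(u)
x0,y0=u-[40,32]
im=cv2.imread('pics/w3.png')[y0:y0+60,x0:x0+80];im=cv2.resize(im,(800,600),interpolation=cv2.INTER_CUBIC)
for i in range(0,80,10):cv2.putText(im,str(x0+i),(i*10,12),0,.4,(0,0,255),1)
for i in range(0,60,10):cv2.putText(im,str(y0+i),(0,i*10+4),0,.4,(0,0,255),1)
cv2.imwrite('pics/c4.png',im)
E
```

```text
[array([186.9, 241.8]), array([181.3, 246.1])] [array([277.6, 229. ]), array([277.6, 209.6])]
[array([181.3, 242.3]), array([187. , 245.5])] [array([287.9, 219.4]), array([267.4, 219.4])]
disc far [277.66152576 211.05589931]
stand mouth [0.46849805 0.34350578 0.06130244]
[0.46863288 0.3436319  0.06137776] [0.46628722 0.34295932 0.064     ] [0.46865322 0.34660117 0.064     ]
clock: 4.35
position: [0.5448, 0.1343, 0.2074]
tool_rot: [3.141, 0.0, 1.25]
force: [-0.1, 0.3, -0.4]
grip_width: 0.015
finger_force: 59.7
clock: 4.85
position: [0.5741, 0.0535, 0.2071]
tool_rot: [-3.141, -0.0, 1.257]
force: [0.3, 1.0, -1.3]
grip_width: 0.0155
finger_force: 59.7
[0.57402645 0.05382178 0.20714096] [-1.79968804e+02 -1.32963303e-02  7.20736018e+01] [-0.23797337  0.71160461 -0.91610345] [ 0.03861587 -0.00629791 -0.02086296] [-0.47873755  0.5026044   0.40046171  1.77201773 -0.23969433  0.91544938
 -0.28843705]
[277 192]
```

View pics/c4.png

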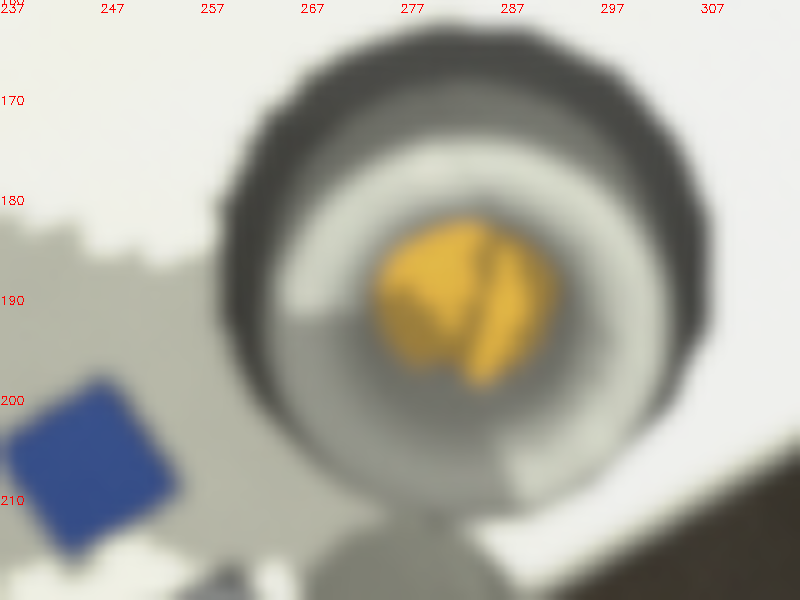

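The crop shows the bush rim centred at px (283.7,192.8). The dark slot in the brass screw runs from about (285.7,183.5) to (283.2,197), which is close to the image vertical and so to the blade direction.

```bash
python3 - <<'E'
from h import *
print(atz('w3',(283.7,192.8),.08), tri(('w3',(283.7,192.8)),('scene0',(295.5,181)),('top0',(321.4,181))),tri(('w3',(283.7,192.8)),('scene0',(295.5,181))))
p=atz('w3',(285.9,183.2),.066);q=atz('w3',(283.3,196.8),.066);d=p-q;print(np.degrees(np.arctan2(d[1],d[0])),np.hypot(*d[:2]),(p+q)/2)
E
```

```text
[0.57862319 0.05115439 0.08      ] [0.57635672 0.05184744 0.07875577] [0.57809644 0.04972259 0.07706362]
61.87062931957729 0.011258861458452573 [0.57908984 0.049515   0.066     ]
```

Slot direction is about 62° and the blade is at 72°. The bush is at about (0.577, 0.052), so I align and descend to just above the mouth, then go in.

```bash
python3 -m crank '{"travel":[[0.15,-0.1,0],[0.3,-0.15,-1],[0.3,-0.15,-3],[0.3,-0.15,-5],[0.3,-0.15,-6]],"turn":[[0,0,-5],[0,0,-9],[0,0,-9],[0,0,-9],[0,0,-9]],"gripper":[1,1,1,1,1]}' 60
python3 -m crank '{"travel":[[0,0,-0.2],[0,0,-0.4],[0,0,-0.6],[0,0,-0.8],[0,0,-1]],"turn":[[0,0,0],[0,0,0],[0,0,0],[0,0,0],[0,0,0]],"gripper":[1,1,1,1,1]}' 60
python3 - <<'E'
from h import *
s=bot.observe();print(s['position'],np.degrees(s['tool_rot']),s['force'],s['moment'])
E
```

```text
clock: 5.4
position: [0.5765, 0.0524, 0.1459]
tool_rot: [-3.14, 0.001, 1.101]
force: [-0.5, 0.1, -0.8]
grip_width: 0.0154
finger_force: 59.7
clock: 5.9
position: [0.5775, 0.0512, 0.1375]
tool_rot: [3.141, -0.0, 1.099]
force: [-0.3, -0.6, 0.0]
grip_width: 0.0155
finger_force: 59.7
[0.57748511 0.05118754 0.13753025] [ 1.79977252e+02 -2.32136437e-02  6.29844220e+01] [-0.25738441 -0.63025498  0.03259151] [-0.0003211  -0.02605504  0.01449224]
```

```bash
python3 -m crank '{"travel":[[0,0,-0.1],[0,0,-0.2],[0,0,-0.3],[0,0,-0.4],[0,0,-0.4]],"turn":[[0,0,0],[0,0,0],[0,0,0],[0,0,0],[0,0,0]],"gripper":[1,1,1,1,1]}' 60
python3 -m crank '{"travel":[[0,0,-0.1],[0,0,-0.2],[0,0,-0.3],[0,0,-0.3],[0,0,-0.3]],"turn":[[0,0,0],[0,0,0],[0,0,0],[0,0,0],[0,0,0]],"gripper":[1,1,1,1,1]}' 60
```

```text
clock: 6.4
position: [0.5774, 0.0512, 0.1332]
tool_rot: [3.141, -0.0, 1.099]
force: [1.7, 1.1, -1.2]
grip_width: 0.015
finger_force: 59.6
clock: 6.9
position: [0.5774, 0.0512, 0.1302]
tool_rot: [3.142, -0.0, 1.099]
force: [1.4, 0.8, -1.9]
grip_width: 0.0149
finger_force: 59.4
```

```bash
python3 -m crank '{"travel":[[0,0,-0.05],[0,0,-0.1],[0,0,-0.15],[0,0,-0.2],[0,0,-0.2]],"turn":[[0,0,0],[0,0,0],[0,0,0],[0,0,0],[0,0,0]],"gripper":[1,1,1,1,1]}' 60
python3 - <<'E'
from h import *
for i in range(3):
    s=bot.observe();print(s['position'],s['force'],s['moment'])
E
```

```text
clock: 7.4
position: [0.5774, 0.0512, 0.1283]
tool_rot: [3.141, -0.0, 1.099]
force: [2.9, 0.1, -0.4]
grip_width: 0.0149
finger_force: 59.7
[0.57738334 0.05116714 0.12828655] [ 2.91152118  0.05812896 -0.39497958] [ 0.32497144 -0.7887571   0.00934267]
[0.57738334 0.05116714 0.12828655] [ 2.91152118  0.05812896 -0.39497958] [ 0.32497144 -0.7887571   0.00934267]
[0.57738334 0.05116714 0.12828655] [ 2.91152118  0.05812896 -0.39497958] [ 0.32497144 -0.7887571   0.00934267]
```

```bash
python3 -m crank '{"travel":[[0.07,0.03,0],[0.07,0.03,-0.05],[0.07,0.03,-0.1],[0.07,0.03,-0.15],[0.07,0.03,-0.15]],"turn":[[0,0,0],[0,0,0],[0,0,0],[0,0,0],[0,0,0]],"gripper":[1,1,1,1,1]}' 60
python3 - <<'E'
from h import *
s=bot.observe();print(s['position'],s['force'],s['moment'])
E
```

```text
clock: 7.9
position: [0.5778, 0.0514, 0.1266]
tool_rot: [-3.141, 0.0, 1.099]
force: [0.2, 0.5, -0.3]
grip_width: 0.0151
finger_force: 59.7
[0.57782459 0.051403   0.12664321] [ 0.22514797  0.46876242 -0.34324495] [ 0.00217046 -0.02044002 -0.02310313]
```

```bash
python3 -m crank '{"travel":[[0,0,-0.05],[0,0,-0.1],[0,0,-0.15],[0,0,-0.15],[0,0,-0.15]],"turn":[[0,0,0],[0,0,0],[0,0,0],[0,0,0],[0,0,0]],"gripper":[1,1,1,1,1]}' 60
python3 -m crank '{"travel":[[0,0,-0.04],[0,0,-0.08],[0,0,-0.1],[0,0,-0.1],[0,0,-0.1]],"turn":[[0,0,0],[0,0,0],[0,0,0],[0,0,0],[0,0,0]],"gripper":[1,1,1,1,1]}' 60
```

```text
clock: 8.4
position: [0.578, 0.0515, 0.1254]
tool_rot: [3.142, -0.0, 1.099]
force: [-0.5, -1.2, 2.3]
grip_width: 0.0148
finger_force: 60.2
clock: 8.9
position: [0.5782, 0.0515, 0.125]
tool_rot: [3.141, -0.001, 1.099]
force: [-3.5, 0.7, 15.0]
grip_width: 0.0152
finger_force: 61.9
```

```bash
python3 -m crank '{"travel":[[0,0,0.04],[0,0,0.07],[0,0,0.07],[0,0,0.07],[0,0,0.07]],"turn":[[0,0,0],[0,0,0],[0,0,0],[0,0,0],[0,0,0]],"gripper":[1,1,1,1,1]}' 60
python3 - <<'E'
from h import *
s=bot.observe();print(s['position'],s['force'],s['moment'])
shot('scene','s4')
s=bot.observe();print(s['position'],s['force'],s['moment'])
E
python3 -m crank '{"travel":[[0,0,0],[0,0,0],[0,0,0],[0,0,0],[0,0,0]],"turn":[[0,0,-3],[0,0,-6],[0,0,-9],[0,0,-12],[0,0,-12]],"gripper":[1,1,1,1,1]}' 60
python3 - <<'E'
from h import *
s=bot.observe();print(s['position'],np.degrees(s['tool_rot'][2]),s['force'],s['moment'])
shot('scene','s5')
d=cv2.absdiff(cv2.imread('pics/s4.png'),cv2.imread('pics/s5.png'))[185:260,270:360].max(2);print((d>40).sum())
def tip(fn):
    im=cv2.imread('pics/%s.png'%fn).astype(int);r=im[...,2]-im[...,1];m=(r>35);m[:205]=0;m[245:]=0;m[:,:285]=0;m[:,335:]=0
    v,u=np.where(m);i=u.argsort()[:3];return len(u),u[i],v[i]
for f in('scene0','s4','s5'):print(f,tip(f))
E
```

```text
clock: 9.4
position: [0.5781, 0.0515, 0.1252]
tool_rot: [3.141, -0.0, 1.099]
force: [-2.8, 0.3, 7.9]
grip_width: 0.0153
finger_force: 60.5
[0.57814357 0.05145804 0.12522989] [-2.76638015  0.26377443  7.88819254] [-0.00196865  0.4281392  -0.00127939]
[0.57812032 0.05140464 0.12520193] [-1.88300766 -0.3703925   6.70418176] [-0.01452331  0.41485981 -0.01309626]
clock: 9.95
position: [0.5783, 0.0515, 0.1252]
tool_rot: [3.141, -0.0, 0.888]
force: [-0.4, -0.2, 6.9]
grip_width: 0.015
finger_force: 60.6
[0.57828969 0.05152505 0.12522752] 50.874495730285076 [-0.39246364 -0.1606266   6.86191383] [-0.02401739  0.21026769 -0.04875962]
15
scene0 (21, array([302, 303, 304]), array([223, 224, 225]))
s4 (25, array([302, 303, 304]), array([223, 224, 224]))
s5 (25, array([302, 303, 304]), array([223, 224, 224]))
```

```bash
python3 -m crank '{"travel":[[0,0,0.02],[0,0,0.02],[0,0,0.02],[0,0,0.02],[0,0,0.02]],"turn":[[0,0,-4],[0,0,-8],[0,0,-12],[0,0,-16],[0,0,-16]],"gripper":[1,1,1,1,1]}' 60
cat >> h.py <<'E'
def tip(fn):
    im=cv2.imread('pics/%s.png'%fn).astype(int);r=im[...,2]-im[...,1];m=(r>35);m[:205]=0;m[245:]=0;m[:,:285]=0;m[:,335:]=0
    v,u=np.where(m);i=u.argsort()[:3];vx,vy,x,y=cv2.fitLine(np.c_[u,v].astype(np.float32),cv2.DIST_L2,0,.01,.01).ravel()
    return len(u),u[i],v[i],np.degrees(np.arctan2(vy,vx)).round(1)
E
python3 - <<'E'
from h import *
s=bot.observe();print(s['position'],np.degrees(s['tool_rot'][2]),s['force'],s['moment'])
shot('scene','s6');shot('wrist','w6')
for f in('scene0','s4','s5','s6'):print(f,tip(f))
E
```

```text
clock: 10.5
position: [0.5782, 0.0516, 0.1253]
tool_rot: [3.141, -0.0, 0.609]
force: [0.8, 0.0, 4.4]
grip_width: 0.0154
finger_force: 60.5
[0.57823448 0.0515556  0.12528258] 34.920012361599056 [0.80339267 0.04033609 4.35092539] [ 0.12018864 -0.0362962   0.00254017]
scene0 (21, array([302, 303, 304]), array([223, 224, 225]), np.float32(31.0))
s4 (25, array([302, 303, 304]), array([223, 224, 224]), np.float32(31.1))
s5 (25, array([302, 303, 304]), array([223, 224, 224]), np.float32(31.1))
s6 (28, array([303, 304, 305]), array([222, 223, 223]), np.float32(34.6))
```

```bash
python3 -m crank '{"travel":[[0,0,0],[0,0,0],[0,0,0],[0,0,0],[0,0,0]],"turn":[[0,0,-8],[0,0,-16],[0,0,-24],[0,0,-32],[0,0,-32]],"gripper":[1,1,1,1,1]}' 60
python3 - <<'E'
from h import *
s=bot.observe();print(s['position'],np.degrees(s['tool_rot'][2]),s['force'],s['moment'],s['qpos'][6])
shot('scene','s7');shot('top','t7')
for f in('scene0','s6','s7'):print(f,tip(f))
g=cv2.imread('pics/scene0.png').astype(int);m=(g[...,1]-g[...,2]>35)&(g[...,1]-g[...,0]>10);v,u=np.where(m[205:235,290:320]);print('green',u.mean()+290,v.mean()+205,u.min()+290,u.max()+290,v.min()+205,v.max()+205)
a=cv2.resize(cv2.imread('pics/s7.png')[190:265,270:360],(720,600),interpolation=cv2.INTER_CUBIC);cv2.imwrite('pics/c5.png',a)
E
```

```text
clock: 11.1
position: [0.5783, 0.0516, 0.1252]
tool_rot: [3.141, -0.0, 0.05]
force: [0.5, 1.5, 6.9]
grip_width: 0.0153
finger_force: 60.7
[0.57826924 0.05162729 0.12523757] 2.854658794388349 [0.48850187 1.48894609 6.90132094] [ 0.39495172 -0.08034539  0.02252761] -1.1894727021035665
scene0 (21, array([302, 303, 304]), array([223, 224, 225]), np.float32(31.0))
s6 (28, array([303, 304, 305]), array([222, 223, 223]), np.float32(34.6))
s7 (30, array([305, 306, 306]), array([220, 220, 221]), np.float32(40.6))
green 302.8333333333333 217.0 301 305 216 218
```

View pics/c5.png

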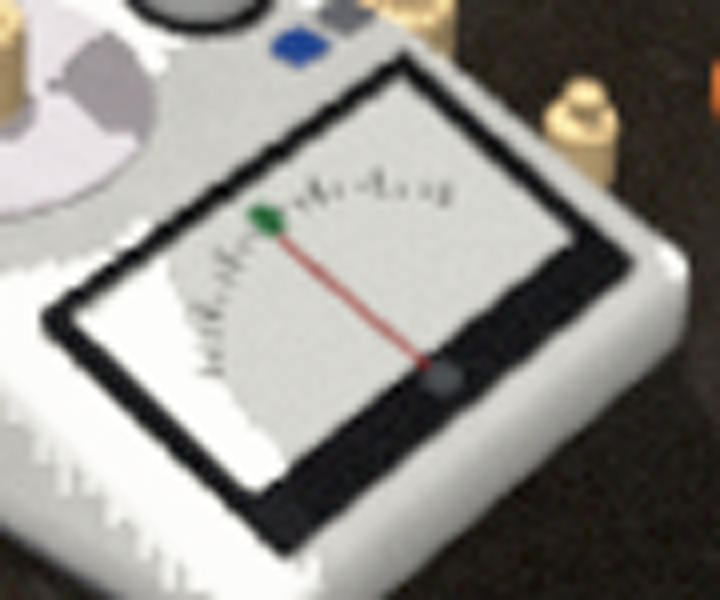

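The needle tip at crop (280,237) is almost at the middle of the green band (266,220), about 6° of screw short. I nudge it the rest of the way, relieve the twist and withdraw.

```bash
python3 -m crank '{"travel":[[0,0,0],[0,0,0],[0,0,0],[0,0,0],[0,0,0]],"turn":[[0,0,-3],[0,0,-5],[0,0,-5],[0,0,-3],[0,0,-1]],"gripper":[1,1,1,1,1]}' 60
python3 -m crank '{"travel":[[0,0,0.2],[0,0,0.5],[0,0,0.9],[0,0,1.4],[0,0,2]],"turn":[[0,0,0],[0,0,0],[0,0,0],[0,0,0],[0,0,0]],"gripper":[1,1,1,1,1]}' 60
python3 -m crank '{"travel":[[0,0,1.5],[0,0,4],[0,0,6.5],[0,0,7],[0,0,7]],"turn":[[0,0,0],[0,0,0],[0,0,0],[0,0,0],[0,0,0]],"gripper":[1,1,1,1,1]}' 60
python3 - <<'E'
from h import *
shot('scene','s8');shot('wrist','w8')
print(tip('s7'),tip('s8'))
s=bot.observe();print(s['position'],np.degrees(s['tool_rot']),s['force'],s['moment'])
X=s['position']-[0,0,.0645]
a=np.radians(s['tool_rot'][2]*180/np.pi);d=np.array([np.cos(a),np.sin(a),0])
print('pred far blade',proj('w8',X+.006*d),'disc far',proj('w8',X+[0,0,.006]+.007*d))
g=cv2.cvtColor(cv2.imread('pics/w8.png'),cv2.COLOR_BGR2GRAY)
for v in range(200,226,2):print(v,' '.join('%3d'%x for x in g[v,264:292]))
E
```

```text
clock: 11.7
position: [0.5782, 0.0515, 0.1253]
tool_rot: [-3.142, -0.0, 0.038]
force: [0.8, 0.4, 5.7]
grip_width: 0.0151
finger_force: 60.5
clock: 12.2
position: [0.5779, 0.0514, 0.1456]
tool_rot: [3.141, 0.0, 0.035]
force: [1.2, -0.0, 0.9]
grip_width: 0.0152
finger_force: 59.7
clock: 12.7
position: [0.5783, 0.0516, 0.2164]
tool_rot: [-3.141, -0.002, 0.035]
force: [-0.1, 0.4, -1.4]
grip_width: 0.0152
finger_force: 59.7
(30, array([305, 306, 306]), array([220, 220, 221]), np.float32(40.6)) (30, array([305, 306, 307]), array([219, 220, 221]), np.float32(41.9))
[0.57768255 0.05164376 0.21487086] [-1.79991826e+02  3.24469916e-02  1.99977776e+00] [ 0.23472423  0.38891253 -1.21951725] [-0.04424981 -0.06300142 -0.00251587]
pred far blade [276.33227968 209.3687306 ] disc far [276.30800441 210.81065081]
200 202 212 217 218 217 214 210 205 200 197 193 190 189 188 189 189 191 194 199 204 210 215 218 219 219 216 209 195
202 190 192 204 213 217 220 221 222 222 222 221 220 219 219 219 219 219 220 221 222 222 221 219 216 210 200 187 186
204 233 221 210 201 201 206 213 216 217 216 217 217 219 221 22
[... 513 characters left out ...]
 244
214 235 225 208 195 186 177 167 158 153 151 151 150 150 151 150 151 151 155 162 171 190 213 227 233 236 240 243 243
216 197 192 185 176 165 153 148 147 147 148 149 149 150 151 151 150 150 149 149 148 149 150 153 151 162 197 229 241
218 185 182 171 156 145 142 145 146 147 148 149 150 150 150 150 150 149 149 148 147 146 144 141 137 134 158 209 236
220 184 176 161 146 140 142 145 146 147 148 149 149 150 150 150 149 149 147 148 147 146 144 141 137 134 148 196 232
222 181 168 150 140 140 142 145 146 148 148 148 145 141 139 138 138 137 138 141 145 146 144 141 139 134 137 169 218
224 178 162 142 135 138 141 145 147 147 148 146 141 133 130 129 129 129 131 137 143 144 143 141 138 131 126 145 194
```

The needle now stands mid-band and the tool hasn't shifted in the grip. I carry it back to the stand.

```bash
python3 -m crank '{"travel":[[-1.5,4,0],[-3,8,0],[-4.4,12,0],[-5.9,16,0],[-7,19,0]],"turn":[[0,0,8],[0,0,16],[0,0,24],[0,0,32],[0,0,40]],"gripper":[1,1,1,1,1]}' 60
python3 -m crank '{"travel":[[-1.3,3.5,0],[-2.6,7,0],[-3.8,10.1,0],[-3.8,10.1,0],[-3.8,10.1,0]],"turn":[[0,0,8],[0,0,16],[0,0,24],[0,0,32],[0,0,40]],"gripper":[1,1,1,1,1]}' 60
python3 -m crank '{"travel":[[0,0,0],[0,0,0],[0,0,0],[0,0,0],[0,0,0]],"turn":[[0,0,8],[0,0,16],[0,0,24],[0,0,28],[0,0,28]],"gripper":[1,1,1,1,1]}' 60
python3 - <<'E'
from h import *
s=bot.observe();print(s['position'],np.degrees(s['tool_rot']),s['force'])
shot('scene','s9');print(tip('s9'))
E
```

```text
clock: 13.3
position: [0.5063, 0.2439, 0.2143]
tool_rot: [-3.141, 0.001, 0.74]
force: [1.3, 0.6, -0.2]
grip_width: 0.0154
finger_force: 59.7
clock: 13.8
position: [0.469, 0.3433, 0.2141]
tool_rot: [-3.14, 0.001, 1.439]
force: [0.7, -1.2, -1.0]
grip_width: 0.0155
finger_force: 59.7
clock: 14.3
position: [0.4698, 0.3421, 0.2144]
tool_rot: [-3.14, 0.0, 1.921]
force: [-0.4, -0.2, -0.7]
grip_width: 0.0154
finger_force: 59.7
[0.4697511  0.34205938 0.21440403] [-1.79917884e+02  1.55711158e-02  1.10040313e+02] [-0.42288718 -0.19170309 -0.65244133]
(22, array([305, 306, 307]), array([219, 220, 221]), np.float32(42.0))
```

```bash
python3 -m crank '{"travel":[[0,0,-3],[0,0,-6],[0,0,-8],[0,0,-9],[0,0,-9.6]],"turn":[[0,0,0],[0,0,0],[0,0,0],[0,0,0],[0,0,0]],"gripper":[1,1,1,1,1]}' 60
python3 -m crank '{"travel":[[0,0,-0.7],[0,0,-1.4],[0,0,-2.1],[0,0,-2.8],[0,0,-3.3]],"turn":[[0,0,0],[0,0,0],[0,0,0],[0,0,0],[0,0,0]],"gripper":[1,1,1,1,1]}' 60
```

```text
clock: 14.85
position: [0.4699, 0.3423, 0.1184]
tool_rot: [-3.141, 0.001, 1.918]
force: [-0.3, 0.3, -0.1]
grip_width: 0.0155
finger_force: 59.7
clock: 15.35
position: [0.47, 0.3424, 0.0857]
tool_rot: [-3.141, 0.0, 1.92]
force: [-0.4, -0.6, -0.2]
grip_width: 0.0153
finger_force: 59.7
```

```bash
python3 -m crank '{"travel":[[0,0,-0.2],[0,0,-0.4],[0,0,-0.6],[0,0,-0.68],[0,0,-0.68]],"turn":[[0,0,0],[0,0,0],[0,0,0],[0,0,0],[0,0,0]],"gripper":[1,1,1,1,1]}' 60
python3 -m crank '{"travel":[[0,0,0],[0,0,0],[0,0,0],[0,0,0],[0,0,0]],"turn":[[0,0,0],[0,0,0],[0,0,0],[0,0,0],[0,0,0]],"gripper":[0.6,0.4,0.3,0.3,0.3]}' 20
python3 -m crank '{"travel":[[0,0,1],[0,0,3],[0,0,6],[0,0,9],[0,0,12]],"turn":[[0,0,0],[0,0,0],[0,0,0],[0,0,0],[0,0,0]],"gripper":[0.3,0.3,0.3,0.3,0.3]}'
python3 -m crank '{"travel":[[-3,3,0],[-6,7,0],[-9,10,0],[-9,10,0],[-9,10,0]],"turn":[[0,0,0],[0,0,0],[0,0,0],[0,0,0],[0,0,0]],"gripper":[0.3,0.3,0.3,0.3,0.3]}'
python3 - <<'E'
from h import *
shot('scene','s10');shot('top','t10');print(tip('s10'))
a=cv2.resize(cv2.imread('pics/s10.png')[160:320,160:370],(788,600),interpolation=cv2.INTER_CUBIC);cv2.imwrite('pics/c6.png',a)
E
```

```text
clock: 15.85
position: [0.47, 0.3425, 0.0794]
tool_rot: [-3.142, -0.0, 1.92]
force: [-0.8, -0.4, -0.7]
grip_width: 0.015
finger_force: 59.7
clock: 16.35
position: [0.47, 0.3425, 0.0794]
tool_rot: [3.142, -0.0, 1.92]
force: [-0.5, -0.1, -0.0]
grip_width: 0.0601
finger_force: 0.0
clock: 16.85
position: [0.47, 0.3423, 0.2014]
tool_rot: [3.141, -0.0, 1.919]
force: [0.4, 1.1, 0.6]
grip_width: 0.06
finger_force: 0.0
clock: 17.35
position: [0.3794, 0.443, 0.2]
tool_rot: [3.141, -0.0, 1.922]
force: [0.8, -0.7, -0.6]
grip_width: 0.06
finger_force: 0.0
(25, array([305, 305, 306]), array([219, 220, 220]), np.float32(41.6))
```

View pics/c6.png

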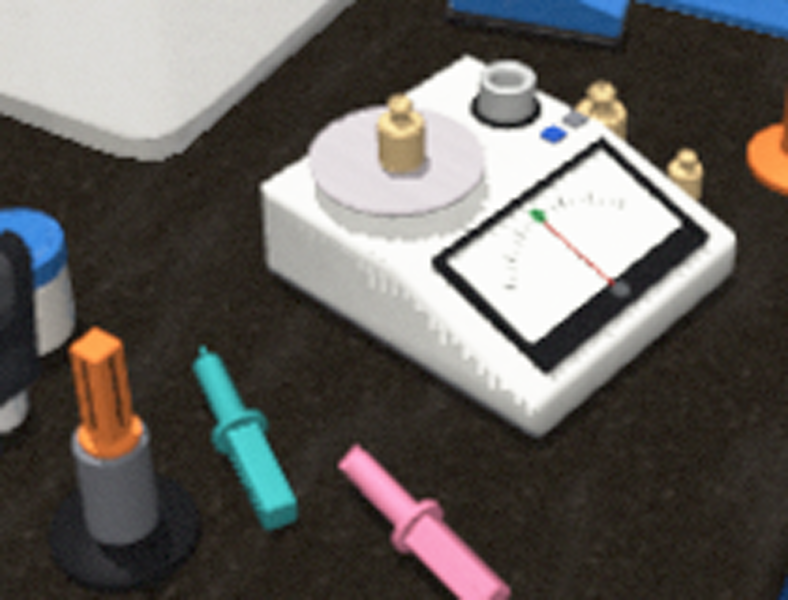

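The tool stands in its stand with its collar on the mouth at (110,440). The needle is in the green band at (540,217), and the weights are where they were. The gripper is clear, so I hand it in.

```bash
python3 -c "
from workcell import bot
print(bot.job_done())"
```

```text
the job is handed in; nothing more can be done
None
```

I turned the trimmer until the needle stood in the green band, put the tuning tool back in its stand with its collar on the mouth, left the three brass weights where they were, and handed the job in at about 17.5 s; no verdict came back, and the highest force I read at the screw was 15 N against the 25 N limit.

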